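# Probe the sensor housing and fit the core that matches its bore

## Robot

A 6-joint arm with a two-finger parallel gripper is mounted at the origin on the work surface. World frame = base frame: x ahead of the robot, y to its left, z up, the work surface at z = 0. Lengths are in m, angles in degrees, forces in N, time in s.
With the tool pointing down it reaches from about 0.25 to 0.725 m from the base axis. Payload 9.7 kg.
Tool frame: the origin (TCP) lies midway between the tips of the shut fingers; the grasp point (between the pads) lies 19 mm behind it; z points along the fingers, y is the direction in which the jaws open and shut (so a half turn about z gives the same grasp; the last joint's range is limited). The gripper opens to 85 mm and grips with 20 to 120 N. Pads are 22 mm wide; open, the fingers measure 114 mm over their backs; the gripper's body (76 mm by 85 mm) begins 54 mm behind the grasp point. The pads swing forward as they close: fully open they stand 13 mm farther back than shut.
Start: joints at [-68.698, 4.979, 10.078, 95.1, 0, 90], TCP at [0.2, -0.512, 0.231] pointing down, gripper open.
Joint ranges: [-179.16, 179.16], [-48.56, 103.87], [-65.8, 70.77], [-126.05, 130.52], [-82.76, 87.17], [-180, 180]. Speed limits (degrees/s): [127.2, 127.2, 147.25, 180, 180, 180].

## Interface

Orientations are given as [roll, pitch, yaw] about the fixed x, y, z axes, in that order (R = Rz(yaw) Ry(pitch) Rx(roll)).
In Python, from workcell import bot, camera, recognise gives the robot as it stands. The module is installed in compiled form; this text tells all that it offers.
- The arm moves only by the tool apply_moves, never from a script. Its argument "targets" is one flat list of numbers, 7 for each row, row after row: the shift along the world's x, y, z in units of 30 mm (1.0 is 30 mm), then the turn, a rotation vector about the world's x, y, z in units of 6 degrees (1.0 is 6 degrees), then the opening, from 0 (shut) to 1 (fully open). A call has 1 to 5 rows; each row is the pose to reach, as a shift and turn from the pose commanded when the call began; what a row does not reach only later rows make up. A row lasts 1/10 s, in which the tool goes at most 50 mm and 8.59 degrees, less where a joint would pass 70% of its speed; a pose out of reach is approached as far as the arm can. A call with a gripper value outside its range is refused whole. The fingers move at their own pace and stop on an object; "newtons" is the grip in N (left out, the last holds). Time passes only in rows, so rows that repeat a pose let the fingers close. It gives the time, the measured TCP pose, the force and the opening at its end, in the units of the state.
- bot.get_obs(): the state, without advancing time (a new reading comes with each control period).
- camera(name): name is "scene" or "top"; returns a dict with "img" (384x512x3 uint8, red, green, blue), "intrinsics" (3x3 intrinsics, pixels), "origin" and "rotation" of the camera in the world. Camera axes: x right, y up, looking along -z (the intrinsics and any distortion apply to the point x, -y, -z); pixel columns grow to the right and rows downward; lengths in m; the calibration is good to about 2 mm. A picture is of the moment at which its call begins. There is no depth.
- bot.job_done(): hands the job in, once; it reports no verdict.
Trained networks look in the newest picture that a camera, given by its name, has taken for a name from the list of things; names that differ only in an ending like _2 or _b are one class to them, and where a whole thing is asked for, a point or a joint stands for the part that bears it (a point fixed in the world has none). Each returns a list of dicts, best first, with "conf" (0 to 1); they miss things now and then, are a little off and sometimes report something else, mostly with a low value. They report only what shows in the picture. A call takes as long as a camera call. They do not tell look-alikes from the thing itself.
- recognise(query, camera): "box" ([left, top, right, bottom] in pixels, round what is visible of it).
The state is a dict: "time": time; "q": joint angles; "qd": joint speeds; "joint_efforts": joint torques, N m; "ee_pos": TCP position; "tcp_rot": TCP orientation; "wrist_force": force on the tool from outside, world axes, zero at the start; "torque": the same for the moment, N m; "opening": finger opening in m.
Only numpy, scipy, OpenCV 4.12 (cv2) and the standard library are available. Lean on these libraries where they do the work, as an engineer would, in place of code of your own. Each camera call takes 0.05 s, during which the arm holds its last target.

## Task

The open blue sensor housing has a blind bore that is either shallow or deep. With the depth rod, probe that bore until the rod's sprung tip is pushed in by the bottom. Finish with the rod standing back in its holder and the one core that matches the bore standing upright in it, its white shoulder level with the housing's rim; leave the other core standing where it is.

Things in the scene. Friction and masses are not known exactly. Their poses are not given: they have to be found in the camera images.
- housing: Open blue round sensor housing on a black foot (foot 92 mm across, no obstacle), fixed to the green bench. 76 mm outside diameter, 90 mm high, with a flat-bottomed vertical blind bore of 48 mm diameter, open at the top. The bore is either 30 mm or 60 mm deep below the rim, at random; the outside does not show which. Origin: centre of its underside on the bench; z up; the rim is at z = 90 mm.
- rod: Depth rod, 220 g, standing upright in its holder: from the bottom, a steel stem of 14 mm diameter with a brass sprung tip (11 mm diameter), a black band 28 to 32 mm and a yellow band 58 to 62 mm above the tip, a brass collar of 64 mm diameter from 95 to 103 mm above the tip, and a red round handle of 24 mm diameter from 103 to 150 mm. Grip the handle from above. Origin: on the axis at the end of the tip when it is out; z along the rod, up towards the handle.
- feeler (a joint): How far the rod's sprung tip is pushed up into the stem, in m: 0 out, 0.005 fully in. It begins to yield at about 1 N, is halfway at about 2.3 N and fully in at about 3.5 N.
- stand: The rod's holder: an upright aluminium tube fixed to the bench, 52 mm outside and 36 mm inside diameter, 110 mm high, open at the top, on a dark foot 84 mm across. The rod hangs in it with its collar resting on the tube's rim, so that the rod's origin is 15 mm above the bench. Origin: centre of its underside on the bench; z up.
- core_short: Short core (110 g nominal), standing on the bench: black cylinder of 34 mm diameter and 30 mm length with a white ring at its upper edge (the shoulder), and above that a yellow round grip knob of 24 mm diameter and 42 mm height. Fits the 30 mm deep bore. Origin: centre of its underside; z up.
- core_long: Long core (160 g nominal), standing on the bench: the same but with a black cylinder of 60 mm length. Fits the 60 mm deep bore. Origin: centre of its underside; z up.
Mind the look-alikes: they are no part of the job. Of the things like the rod, leave any that is pink; of the rest the larger one is meant.

How it is judged:
By the outcome, as a careful person would: the job done as asked, in the order asked, and still so for the second after the job is handed in, with the robot touching nothing.
It also fails if it takes over 64 s, if anything falls off the work surface, if the arm or the gripper's body presses on something with over 40 N, if the wrist force passes 120 N, or if a joint passes its speed limit or range.

## Working session

There is one attempt and no reset: what is moved stays moved. The work goes in short steps, Python scripts to look and compute and a tool call to move; the robot and the scene stay as the last step left them, time stands still between calls to the robot, and variables do not carry over. Pictures are saved under pics/ and viewed, and the job is handed in when it is done.

Besides the shell and the picture viewer there is one more tool, called as name(argument=value, ...), one argument or row to a line, values as JSON. apply_moves: Moves the arm, as the interface text tells. Its arguments: {"type":"object","properties":{"targets":{"type":"array"},"newtons":{"type":"number"}},"required":["targets"]}

```bash
mkdir -p pics; cat > h.py <<'E'
from workcell import bot,camera,recognise
import numpy as np,cv2
def save(name,fn,crop=None,s=1.5):
    c=camera(name); im=c["img"][:,:,::-1]
    if crop: l,t,r,b=crop; im=im[t:b,l:r]
    im=cv2.resize(im,None,fx=s,fy=s,interpolation=cv2.INTER_CUBIC); cv2.imwrite("pics/"+fn,im); return c
def proj(c,P):
    p=np.array(c["rotation"]).T@(np.array(P)-c["origin"]); p=np.array([p[0],-p[1],-p[2]]); u=np.array(c["intrinsics"])@p; return u[:2]/u[2]
def ray(c,u,v,z):
    d=np.linalg.inv(c["intrinsics"])@np.array([u,v,1]); d=np.array(c["rotation"])@np.array([d[0],-d[1],-d[2]])
    o=np.array(c["origin"]); return o+d*(z-o[2])/d[2]
E
python3 - <<'E'
from h import *
for n in ("scene","top"):
    c=save(n,n+"1.png"); print(n,c.keys(),c["intrinsics"],c["origin"],np.round(c["rotation"],3))
    for q in ("housing","rod","stand","core_short","core_long"):
        print(q,[(np.round(d["box"],1).tolist(),round(d["conf"],2)) for d in recognise(q,n)])
print(bot.get_obs())
E
```

```text
scene dict_keys(['img', 'intrinsics', 'origin', 'rotation']) [[352.3551686    0.         253.14208923]
 [  0.         352.3551686  184.60583697]
 [  0.           0.           1.        ]] [ 1.20250065 -0.19465211  0.66665676] [49.926  0.485 72.479]
housing [([248.6, 183.9, 289.9, 227.6], 0.74)]
rod [([310.7, 122.2, 334.3, 147.8], 0.59), ([274.7, 145.3, 290.0, 178.3], 0.56), ([343.6, 129.3, 359.9, 161.6], 0.53)]
stand [([302.9, 150.2, 332.3, 183.1], 0.58)]
core_short [([180.2, 209.3, 195.5, 237.5], 0.65)]
core_long [([117.2, 198.1, 140.1, 233.6], 0.8)]
top dict_keys(['img', 'intrinsics', 'origin', 'rotation']) [[473.58145474   0.         257.64930055]
 [  0.         473.58145474 187.26022996]
 [  0.           0.           1.        ]] [ 2.72753575e-01 -2.82963560e-04  1.12610437e+00] [ 1.2715e+01 -3.1000e-02 -8.4379e+01]
housing [([236.4, 134.8, 273.6, 180.8], 0.78)]
rod [([138.7, 185.7, 165.7, 212.7], 0.72), ([98.8, 196.0, 115.8, 214.3], 0.66), ([193.2, 207.3, 217.0, 226.2], 0.64)]
stand [([149.1, 193.3, 182.5, 221.0], 0.85)]
core_short [([332.4, 163.3, 346.3, 182.1], 0.63)]
core_long [([235.9, 137.9, 273.5, 179.4], 0.62)]
{'time': 0.6, 'q': array([-6.87001565e+01,  4.97725303e+00,  1.00777412e+01,  9.50989748e+01,
        1.42352394e-03,  9.00003164e+01]), 'qd': array([ 0.07703296, -0.03983421,  0.03787779,  0.02027074, -0.03658898,
       -0.0699107 ]), 'joint_efforts': array([ 1.31153298e-03, -5.19822729e+01,  4.64687455e+01,  1.22344125e-03,
        1.32039545e-04,  5.33156964e-06]), 'ee_pos': array([ 0.19979179, -0.51242408,  0.23129572]), 'tcp_rot': array([ 1.79998487e+02, -1.42353229e-03,  2.12995272e+01]), 'wrist_force': array([-0.14212396, -0.23028046,  0.01602551]), 'torque': array([ 0.03848452,  0.01841862, -0.01173214]), 'opening': 0.08545342822603229}
```

```bash
sed -i 's/np.array(c\["rotation"\])/RR(c)/g' h.py; cat >> h.py <<'E'
from scipy.spatial.transform import Rotation as Ro
def RR(c): return Ro.from_euler('xyz',c["rotation"],degrees=True).as_matrix()
E
ls pics
```

```text
scene1.png
top1.png
```

View pics/scene1.png

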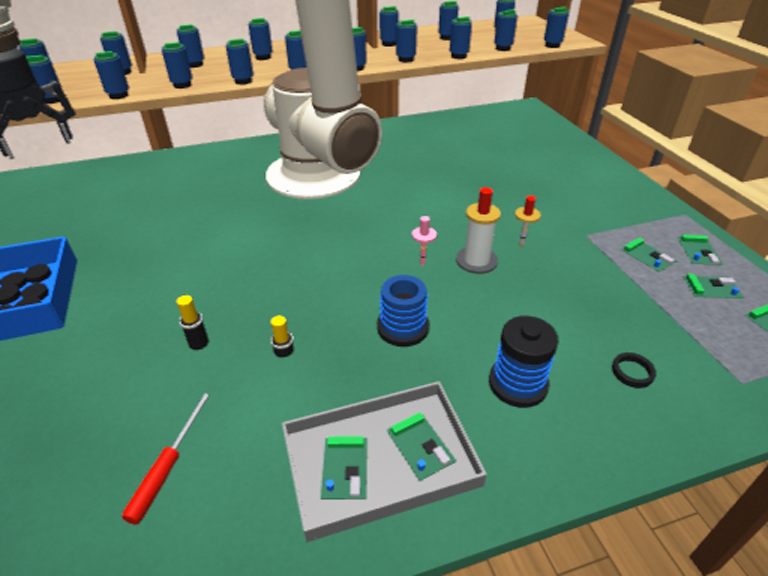

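View pics/top1.png

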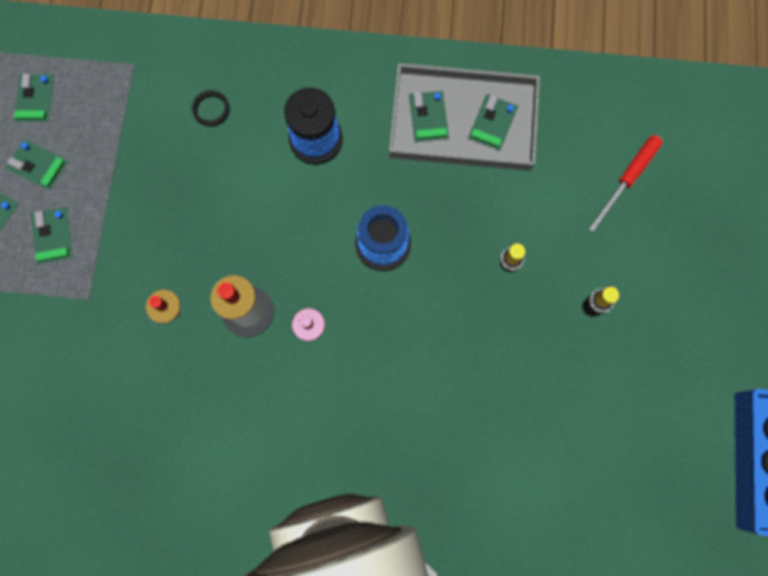

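Scene: rod-like things in top (native px): red/gold large in the tube (155,199), small red/gold (108,204), pink (205,216). The large one in the stand matches (not pink, largest). Confirming in a crop and measuring.

```bash
python3 - <<'E'
from h import *
c=camera("top"); im=c["img"][:,:,::-1]
a=cv2.resize(im[170:235,90:230],None,fx=5,fy=5,interpolation=cv2.INTER_CUBIC)
b=cv2.resize(im[130:220,225:425],None,fx=3.5,fy=3.5,interpolation=cv2.INTER_CUBIC)
w=max(a.shape[1],b.shape[1]); 
o=np.zeros((600,w,3),np.uint8); o[:min(300,a.shape[0]),:a.shape[1]]=a[:300]; 
o[300:300+min(300,b.shape[0]),:b.shape[1]]=b[:300]; cv2.imwrite("pics/crop.png",o)
hsv=cv2.cvtColor(im,cv2.COLOR_BGR2HSV)
def blobs(m,tag,z,c=c):
    n,l,s,ce=cv2.connectedComponentsWithStats(m.astype(np.uint8))
    for i in range(1,n):
        if s[i,4]>15:
            print(tag,s[i].tolist(),np.round(ce[i],1),np.round(ray(c,*ce[i],z)[:3],4))
H,S,V=[hsv[:,:,i].astype(int) for i in range(3)]
blobs((H>22)&(H<35)&(S>150)&(V>120),"yellow z.09/.06",.10)
blobs((H>22)&(H<35)&(S>150)&(V>120),"yellow",.07)
blobs(((H<6)|(H>174))&(S>150)&(V>90),"red",.165)
blobs((H>10)&(H<22)&(S>100)&(V>90),"brass",.118)
d=camera("scene"); im=d["img"][:,:,::-1]; hsv=cv2.cvtColor(im,cv2.COLOR_BGR2HSV);H,S,V=[hsv[:,:,i].astype(int) for i in range(3)]
print("scene")
blobs((H>22)&(H<35)&(S>150)&(V>120),"yellow",.08,d)
blobs((H>22)&(H<35)&(S>150)&(V>120),"yellow",.05,d)
blobs(((H<6)|(H>174))&(S>150)&(V>90),"red",.14,d)
np.save("top.npy",c["img"]);np.save("scene.npy",d["img"])
E
```

```text
yellow z.09/.06 [339, 163, 11, 10, 84] [344.2 167.5] [ 0.5674 -0.1669  0.1   ]
yellow z.09/.06 [401, 192, 11, 10, 89] [406.3 196.4] [ 0.5149 -0.3073  0.1   ]
yellow [339, 163, 11, 10, 84] [344.2 167.5] [ 0.5761 -0.1718  0.07  ]
yellow [401, 192, 11, 10, 89] [406.3 196.4] [ 0.522  -0.3163  0.07  ]
red [414, 90, 27, 34, 343] [427.4 106.3] [ 0.7033 -0.3275  0.165 ]
red [146, 189, 11, 12, 94] [150.8 193.9] [0.4528 0.2395 0.165 ]
red [100, 198, 9, 8, 50] [103.7 201.1] [0.4282 0.3342 0.165 ]
brass [16, 0, 496, 44, 11045] [344.4  14.2] [ 0.9394 -0.1427  0.118 ]
brass [142, 185, 28, 28, 452] [156.6 199.2] [0.4512 0.237  0.118 ]
brass [98, 194, 21, 20, 246] [109.8 204.3] [0.4302 0.3362 0.118 ]
scene
yellow [118, 197, 13, 18, 161] [123.9 205.3] [ 0.5129 -0.3113  0.08  ]
yellow [181, 210, 11, 19, 156] [185.9 218.9] [ 0.6054 -0.1751  0.08  ]
yellow [118, 197, 13, 18, 161] [123.9 205.3] [ 0.4776 -0.3173  0.05  ]
yellow [181, 210, 11, 19, 156] [185.9 218.9] [ 0.5748 -0.1741  0.05  ]
red [319, 125, 10, 18, 128] [322.9 132.9] [0.4503 0.2431 0.14  ]
red [350, 130, 7, 13, 67] [352.7 135.9] [0.4902 0.3142 0.14  ]
red [82, 298, 37, 52, 681] [ 99.6 323.8] [ 0.8556 -0.3451  0.14  ]
```

View pics/crop.png

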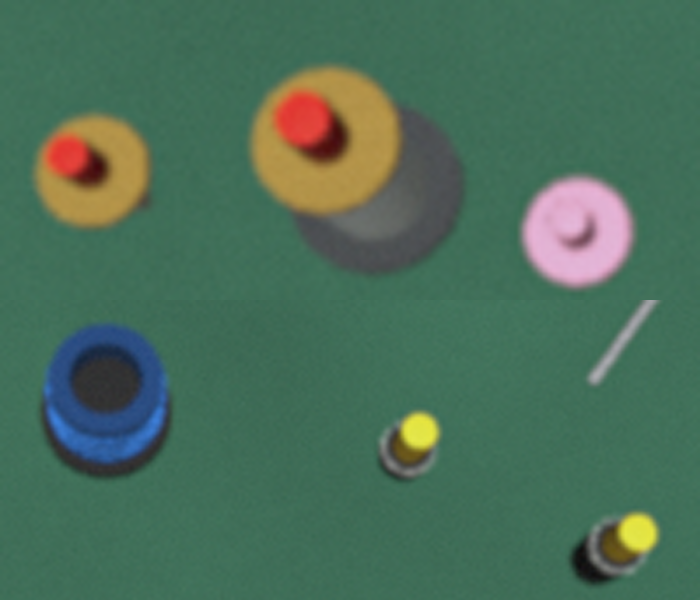

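```bash
python3 - <<'E'
from h import *
from scipy.optimize import minimize
c=camera("top"); d=camera("scene")
for cc,n,box in ((c,"top",(230,128,280,186)),(d,"scene",(244,178,294,232))):
    im=cc["img"][:,:,::-1]; l,t,r,b=box
    hs=cv2.cvtColor(im,cv2.COLOR_BGR2HSV)[t:b,l:r].astype(int)
    Z=im[t:b,l:r].astype(int)
    H,S,V=hs[...,0],hs[...,1],hs[...,2]
    # rim annulus uses projected ring model: maximize outside edge contrast
    gray=Z[...,0]-Z[...,1].astype(float) # B-G
    G=cv2.GaussianBlur(gray.astype(np.float32),(3,3),0)
    th=np.linspace(0,2*np.pi,90,endpoint=False)
    def samp(x,y,R):
        P=[proj(cc,[x+R*np.cos(a),y+R*np.sin(a),.09]) for a in th]
        P=np.array(P,np.float32)-[l,t]
        return cv2.remap(V.astype(np.float32),P[:,0].astype(np.float32).reshape(1,-1),P[:,1].astype(np.float32).reshape(1,-1),cv2.INTER_LINEAR).ravel()
    # bore edge: inner V darker than rim
    def f(p): return -(np.mean(np.abs(samp(*p,.0275)-samp(*p,.021))))
    x0=ray(cc,*( (255.3,153.2) if n=="top" else (269.5,194)),.09)[:2]
    best=min(((f(x0+np.array([i,j])*.001),i,j) for i in range(-8,9) for j in range(-8,9)))
    print(n,x0,best,x0+np.array(best[1:])*.001)
    # blue mask bore centroid in top: dark pixels
    m=((Z[...,0]-Z[...,1]<22)&(V<85)).astype(np.uint8)
    big=cv2.resize(im[t:b,l:r],None,fx=9,fy=9,interpolation=cv2.INTER_CUBIC)
    xc=x0+np.array(best[1:])*.001
    for R in (.024,.038):
        for a in th:
            p=(proj(cc,[xc[0]+R*np.cos(a),xc[1]+R*np.sin(a),.09])-[l,t]+.5)*9
            cv2.circle(big,tuple(int(v) for v in p),1,(0,0,255),-1)
    cv2.imwrite(f"pics/rim_{n}.png",big)
a=cv2.imread("pics/rim_top.png");b=cv2.imread("pics/rim_scene.png");h=max(a.shape[0],b.shape[0])
o=np.zeros((h,a.shape[1]+b.shape[1],3),np.uint8);o[:a.shape[0],:a.shape[1]]=a;o[:b.shape[0],a.shape[1]:]=b;o=cv2.resize(o,(800,int(h*800/o.shape[1])));cv2.imwrite("pics/rim.png",o)
E
```

```text
top [0.58416192 0.03518839] (np.float32(-60.477505), 3, 1) [0.58716192 0.03618839]
scene [0.59415082 0.03453393] (np.float32(-84.43727), -6, 0) [0.58815082 0.03453393]
```

View pics/rim.png

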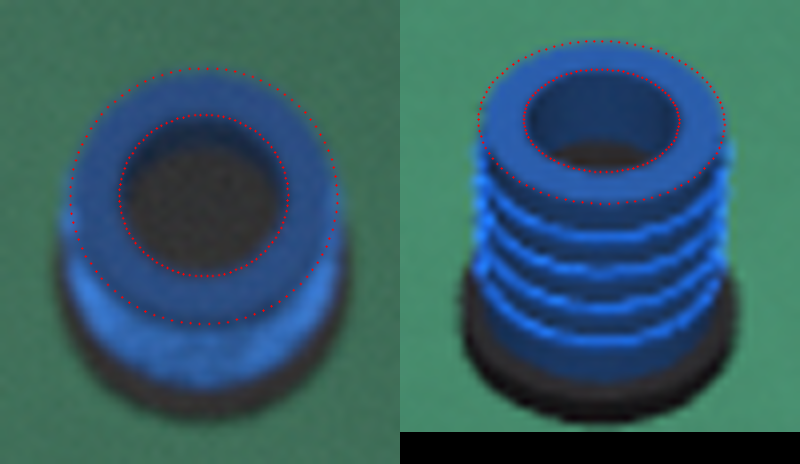

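Crop confirms: the large red/gold rod in the tube at top (155,199). Rim overlay fits in both views; housing ≈ (0.587, 0.035), rod axis ≈ (0.4515, 0.238), short core ≈ (0.5755,-0.172), long ≈ (0.514,-0.307).

apply_moves(
  targets=[0.53, 1.56, 0, 0, 0, 1.2, 0.6, 1.06, 3.12, 0, 0, 0, 2.4, 0.6, 1.59, 4.68, 0, 0, 0, 3.6, 0.6, 2.12, 6.24, 0, 0, 0, 4.8, 0.6, 2.65, 7.8, 0, 0, 0, 6.0, 0.6],
  newtons=60,
)

```text
time: 1.3
ee_pos: [0.2794, -0.2767, 0.2313]
tcp_rot: [180.0, 0.0, 57.6]
wrist_force: [0.4, 0.1, 0.0]
opening: 0.0519
```

apply_moves(
  targets=[0.53, 1.56, 0, 0, 0, 1.1, 0.6, 1.06, 3.12, 0, 0, 0, 2.2, 0.6, 1.59, 4.68, 0, 0, 0, 3.3, 0.6, 2.12, 6.24, 0, 0, 0, 4.4, 0.6, 2.65, 7.8, 0, 0, 0, 5.45, 0.6],
)

```text
time: 1.8
ee_pos: [0.3589, -0.0424, 0.2317]
tcp_rot: [179.9, 0.0, 90.3]
wrist_force: [1.2, 0.5, -0.4]
opening: 0.0512
```

apply_moves(
  targets=[0.51, 1.56, 0, 0, 0, 0, 0.6, 1.02, 3.12, 0, 0, 0, 0, 0.6, 1.53, 4.68, 0, 0, 0, 0, 0.6, 2.04, 6.24, 0, 0, 0, 0, 0.6, 2.55, 7.8, 0, 0, 0, 0, 0.6],
)

```text
time: 2.3
ee_pos: [0.4354, 0.1919, 0.2315]
tcp_rot: [180.0, -0.0, 90.0]
wrist_force: [1.2, -0.8, -0.4]
opening: 0.0515
```

apply_moves(
  targets=[0.5, 1.55, -0.1, 0, 0, 0, 0.6, 0.53, 1.58, -0.6, 0, 0, 0, 0.6, 0.53, 1.58, -0.6, 0, 0, 0, 0.6],
)

```text
time: 2.6
ee_pos: [0.4506, 0.2379, 0.2109]
tcp_rot: [-179.8, 0.1, 90.1]
wrist_force: [-0.1, 0.2, 0.2]
opening: 0.0514
```

```bash
python3 - <<'E'
from h import *
print(bot.get_obs()["ee_pos"],bot.get_obs()["tcp_rot"])
save("top","t2.png",(90,140,230,235),5)
save("scene","s2.png",(270,70,380,180),5)
E
```

```text
[0.45058035 0.23785694 0.21092155] [-1.79798946e+02  1.10123148e-01  9.01305979e+01]
```

View pics/t2.png

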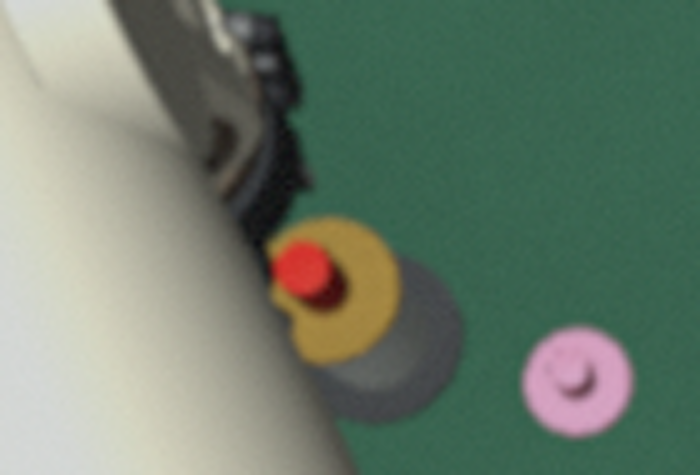

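View pics/s2.png

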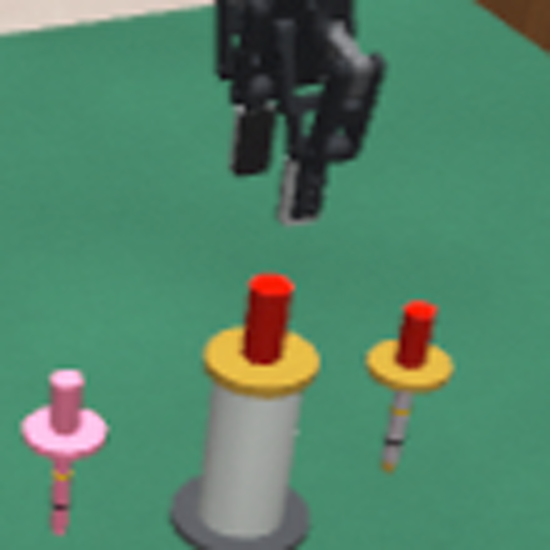

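The gripper hangs over the red handle (scene crop 268,285), jaws clear of neighbours. Descend and grip.

apply_moves(
  targets=[0.02, 0, -1.3, 0, 0, 0, 0.6, 0.02, 0, -2.5, 0, 0, 0, 0.6, 0.02, 0, -2.85, 0, 0, 0, 0.6, 0.02, 0, -2.85, 0, 0, 0, 0.6],
)

```text
time: 3.1
ee_pos: [0.4513, 0.236, 0.1278]
tcp_rot: [-179.9, 0.0, 89.9]
wrist_force: [0.7, -0.7, 0.4]
opening: 0.0513
```

apply_moves(
  targets=[0, 0, 0, 0, 0, 0, 0, 0, 0, 0, 0, 0, 0, 0, 0, 0, 0, 0, 0, 0, 0, 0, 0, 0, 0, 0, 0, 0],
)

```text
time: 3.5
ee_pos: [0.453, 0.2373, 0.1304]
tcp_rot: [179.8, -0.1, 90.0]
wrist_force: [1.4, -1.0, 6.6]
opening: 0.0226
```

apply_moves(
  targets=[0, 0, 0, 0, 0, 0, 0, 0, 0, 0, 0, 0, 0, 0],
)

```text
time: 3.7
ee_pos: [0.4529, 0.2373, 0.1304]
tcp_rot: [179.8, -0.1, 90.0]
wrist_force: [0.3, -0.9, 6.1]
opening: 0.0226
```

apply_moves(
  targets=[0, 0, 0.5, 0, 0, 0, 0, 0, 0, 1.5, 0, 0, 0, 0, 0, 0, 2.5, 0, 0, 0, 0, 0, 0, 3.6, 0, 0, 0, 0, 0, 0, 3.6, 0, 0, 0, 0],
)

```text
time: 4.2
ee_pos: [0.453, 0.2376, 0.2418]
tcp_rot: [179.6, -0.2, 90.0]
wrist_force: [0.2, 0.0, -2.4]
opening: 0.0225
```

```bash
python3 - <<'E'
from h import *
o=bot.get_obs();print(o["ee_pos"],o["tcp_rot"],o["wrist_force"],o["torque"],o["opening"])
save("scene","s3.png",(260,50,380,180),4.5)
E
```

```text
[0.45296398 0.23763913 0.24182287] [179.62033886  -0.20581536  90.00448345] [ 0.17798408  0.03905261 -2.40436147] [-0.00281922  0.0207706   0.00696669] 0.022541693403857165
```

View pics/s3.png

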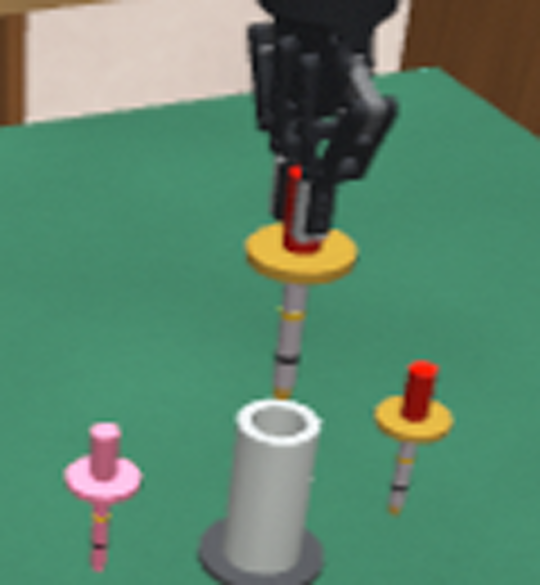

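Rod lifted and hanging straight. Move over the housing.

apply_moves(
  targets=[0.9, -1.35, 0, 0, 0, 0, 0, 1.8, -2.7, 0, 0, 0, 0, 0, 2.7, -4.05, 0, 0, 0, 0, 0, 3.6, -5.4, 0, 0, 0, 0, 0, 4.47, -6.75, 0, 0, 0, 0, 0],
)

```text
time: 4.75
ee_pos: [0.5864, 0.0327, 0.2351]
tcp_rot: [-179.9, -0.0, 90.0]
wrist_force: [1.4, 1.4, -1.8]
opening: 0.0225
```

apply_moves(
  targets=[0, 0, 0, 0, 0, 0, 0, 0, 0, 0, 0, 0, 0, 0],
)

```text
time: 4.95
ee_pos: [0.5859, 0.0335, 0.2346]
tcp_rot: [-179.9, -0.0, 89.9]
wrist_force: [-0.6, 0.2, -2.1]
opening: 0.0227
```

```bash
python3 - <<'E'
from h import *
o=bot.get_obs();print(o["ee_pos"],o["tcp_rot"],o["wrist_force"],o["torque"],o["opening"])
c=save("scene","s4.png",(200,80,340,240),3.7)
for q in ("tip",):
    p=o["ee_pos"]; print([np.round((proj(c,[.587,.035,z])-[200,80])*3.7) for z in (p[2]-.1154,.09)])
E
```

```text
[0.58587777 0.03347141 0.23463832] [-1.79871017e+02 -7.78836142e-03  8.98760850e+01] [-0.56316887  0.23093554 -2.07140696] [0.07205951 0.01872546 0.01564914] 0.022724083942711366
[array([255., 381.]), array([254., 415.])]
```

View pics/s4.png

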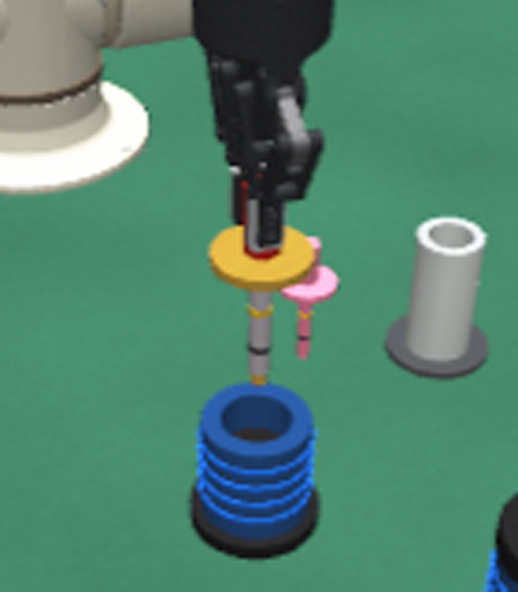

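apply_moves(
  targets=[0.04, 0.05, -0.9, 0, 0, 0, 0, 0.04, 0.05, -1.8, 0, 0, 0, 0, 0.04, 0.05, -1.8, 0, 0, 0, 0],
)

```text
time: 5.3
ee_pos: [0.5849, 0.0373, 0.1783]
tcp_rot: [-179.7, 0.0, 90.1]
wrist_force: [0.2, 1.0, -2.9]
opening: 0.0228
```

apply_moves(
  targets=[0, 0, -0.1, 0, 0, 0, 0, 0, 0, -0.15, 0, 0, 0, 0, 0, 0, -0.15, 0, 0, 0, 0],
)

```text
time: 5.6
ee_pos: [0.5874, 0.0363, 0.1785]
tcp_rot: [179.9, -0.0, 90.0]
wrist_force: [0.4, 0.2, -2.4]
opening: 0.0228
```

apply_moves(
  targets=[0, 0, -0.1, 0, 0, 0, 0, 0, 0, -0.1, 0, 0, 0, 0],
)

```text
time: 5.8
ee_pos: [0.5875, 0.036, 0.1746]
tcp_rot: [179.9, -0.0, 90.0]
wrist_force: [0.7, 0.5, -0.6]
opening: 0.0223
```

apply_moves(
  targets=[0, 0, -0.07, 0, 0, 0, 0, 0, 0, -0.07, 0, 0, 0, 0],
)

```text
time: 6.0
ee_pos: [0.5874, 0.0359, 0.1724]
tcp_rot: [179.9, -0.0, 90.0]
wrist_force: [1.6, 0.7, -0.1]
opening: 0.0227
```

apply_moves(
  targets=[0, 0, -0.05, 0, 0, 0, 0, 0, 0, -0.05, 0, 0, 0, 0],
)

```text
time: 6.2
ee_pos: [0.5874, 0.036, 0.1708]
tcp_rot: [180.0, -0.0, 90.0]
wrist_force: [1.8, 0.1, 1.1]
opening: 0.0224
```

apply_moves(
  targets=[0, 0, -0.03, 0, 0, 0, 0, 0, 0, -0.03, 0, 0, 0, 0],
)

```text
time: 6.4
ee_pos: [0.5873, 0.036, 0.1704]
tcp_rot: [179.9, -0.0, 90.0]
wrist_force: [1.7, -0.4, 3.3]
opening: 0.0226
```

```bash
python3 - <<'E'
from h import *
o=bot.get_obs();print(o["ee_pos"],o["tcp_rot"],o["wrist_force"],o["torque"],o["opening"])
c=save("scene","s5.png",(215,100,325,240),4.2)
E
```

```text
[0.58734632 0.03599949 0.17038911] [ 1.79936039e+02 -4.92555444e-03  9.00015944e+01] [ 1.68423046 -0.4211551   3.334371  ] [ 0.09940705 -0.45965522 -0.00370723] 0.022599395330287656
```

View pics/s5.png

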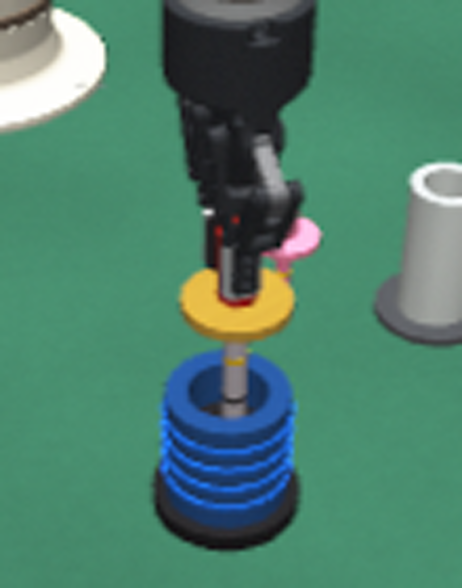

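Bottom found at rod-tip z ≈ 0.060 with the tip fully pushed in (+5.7 N over the hanging load); black band at rim level: shallow bore, short core. Retract and return the rod.

apply_moves(
  targets=[0, 0, 0.9, 0, 0, 0, 0, 0, 0, 1.8, 0, 0, 0, 0, 0, 0, 2.6, 0, 0, 0, 0, 0, 0, 2.6, 0, 0, 0, 0],
)

```text
time: 6.85
ee_pos: [0.5876, 0.036, 0.2505]
tcp_rot: [179.8, -0.0, 90.0]
wrist_force: [0.0, -0.2, -3.2]
opening: 0.0226
```

apply_moves(
  targets=[-0.9, 1.34, 0, 0, 0, 0, 0, -1.8, 2.68, 0, 0, 0, 0, 0, -2.7, 4.03, 0, 0, 0, 0, 0, -3.6, 5.37, 0, 0, 0, 0, 0, -4.48, 6.71, 0, 0, 0, 0, 0],
)

```text
time: 7.35
ee_pos: [0.4509, 0.2382, 0.246]
tcp_rot: [-179.9, 0.1, 90.0]
wrist_force: [1.0, 1.3, -3.2]
opening: 0.0223
```

apply_moves(
  targets=[0, 0, 0, 0, 0, 0, 0, 0, 0, 0, 0, 0, 0, 0],
)

```text
time: 7.55
ee_pos: [0.4517, 0.2379, 0.2464]
tcp_rot: [-179.9, 0.1, 90.2]
wrist_force: [1.1, -1.1, -2.9]
opening: 0.0227
```

```bash
python3 - <<'E'
from h import *
o=bot.get_obs();print(o["ee_pos"],o["tcp_rot"],o["wrist_force"],o["opening"])
c=save("scene","s6.png",(260,50,380,190),4.2)
E
```

```text
[0.45170337 0.23791543 0.24636018] [-1.79903526e+02  6.98553706e-02  9.01554841e+01] [ 1.09377409 -1.093367   -2.94045006] 0.022716593010096934
```

View pics/s6.png

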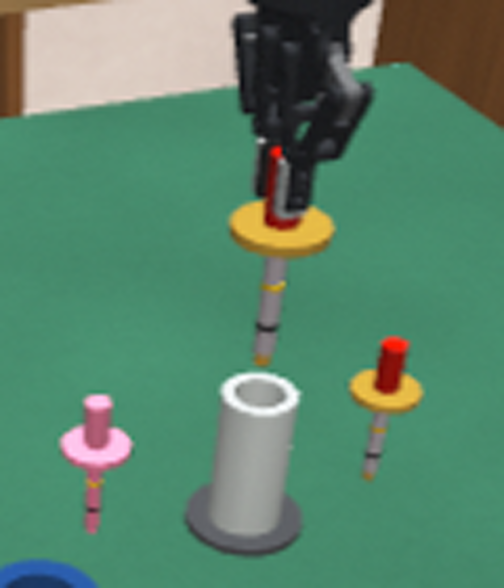

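apply_moves(
  targets=[0.03, -0.01, -0.9, 0, 0, 0, 0, 0.03, -0.01, -1.8, 0, 0, 0, 0, 0.03, -0.01, -2.7, 0, 0, 0, 0, 0.03, -0.01, -3.5, 0, 0, 0, 0, 0.03, -0.01, -3.6, 0, 0, 0, 0],
)

```text
time: 8.1
ee_pos: [0.4528, 0.2349, 0.136]
tcp_rot: [-179.7, 0.2, 89.9]
wrist_force: [-0.7, 0.2, -3.0]
opening: 0.0228
```

apply_moves(
  targets=[0, 0, -0.1, 0, 0, 0, 0, 0, 0, -0.18, 0, 0, 0, 0, 0, 0, -0.18, 0, 0, 0, 0],
)

```text
time: 8.4
ee_pos: [0.4541, 0.2369, 0.1352]
tcp_rot: [179.9, -0.0, 90.0]
wrist_force: [0.4, -0.6, -2.8]
opening: 0.0223
```

apply_moves(
  targets=[0, 0, -0.07, 0, 0, 0, 0, 0, 0, -0.13, 0, 0, 0, 0, 0, 0, -0.13, 0, 0, 0, 0],
)

```text
time: 8.7
ee_pos: [0.4537, 0.2371, 0.1305]
tcp_rot: [180.0, -0.0, 90.0]
wrist_force: [0.1, 0.7, -2.7]
opening: 0.0227
```

apply_moves(
  targets=[0, 0, -0.05, 0, 0, 0, 0, 0, 0, -0.05, 0, 0, 0, 0],
)

```text
time: 8.9
ee_pos: [0.4537, 0.2371, 0.1304]
tcp_rot: [179.9, -0.0, 90.0]
wrist_force: [-2.8, -1.9, 7.9]
opening: 0.0223
```

apply_moves(
  targets=[0, 0, -0.04, 0, 0, 0, 0, 0, 0, -0.04, 0, 0, 0, 0],
)

```text
time: 9.1
ee_pos: [0.4537, 0.2371, 0.1304]
tcp_rot: [179.9, -0.1, 90.0]
wrist_force: [-5.9, -4.7, 15.9]
opening: 0.0226
```

Seated (contact at 0.1304 as before). Open slightly and rise.

apply_moves(
  targets=[0, 0, 0.07, 0, 0, 0, 0.55, 0, 0, 0.07, 0, 0, 0, 0.55, 0, 0, 0.07, 0, 0, 0, 0.55, 0, 0, 0.07, 0, 0, 0, 0.55],
)

```text
time: 9.5
ee_pos: [0.4535, 0.237, 0.1296]
tcp_rot: [-180.0, 0.0, 90.0]
wrist_force: [-0.2, -1.0, 0.4]
opening: 0.0468
```

apply_moves(
  targets=[0, 0, 0.6, 0, 0, 0, 0.55, 0, 0, 1.5, 0, 0, 0, 0.55, 0, 0, 2.8, 0, 0, 0, 0.55, 0, 0, 3.0, 0, 0, 0, 0.55],
)

```text
time: 9.9
ee_pos: [0.4546, 0.2375, 0.224]
tcp_rot: [179.7, -0.1, 90.0]
wrist_force: [0.3, -1.0, -0.5]
opening: 0.0469
```

```bash
python3 - <<'E'
from h import *
o=bot.get_obs();print(o["ee_pos"],o["tcp_rot"],o["wrist_force"],o["opening"])
c=save("scene","s7.png",(260,50,380,190),4.2)
E
```

```text
[0.45462913 0.23751642 0.22402367] [ 1.79729127e+02 -1.42838614e-01  9.00028575e+01] [ 0.30589905 -1.03215088 -0.45965781] 0.04689738472262983
```

View pics/s7.png

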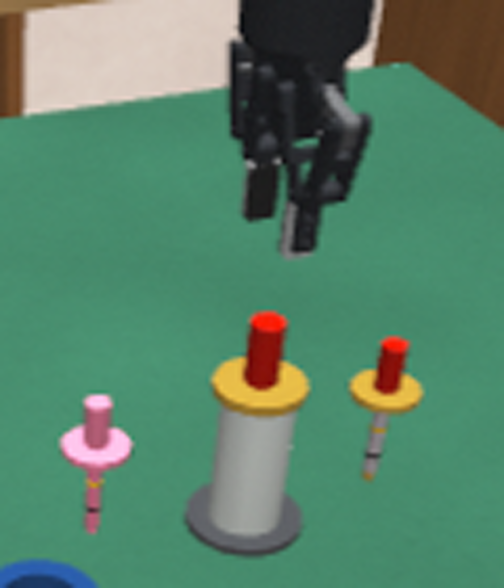

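Rod stands in its holder. Go to the short core.

apply_moves(
  targets=[0.46, -1.56, 0, 0, 0, 0, 0.55, 0.92, -3.12, 0, 0, 0, 0, 0.55, 1.38, -4.68, 0, 0, 0, 0, 0.55, 1.84, -6.24, 0, 0, 0, 0, 0.55, 2.3, -7.8, 0, 0, 0, 0, 0.55],
)

```text
time: 10.45
ee_pos: [0.5225, 0.0011, 0.2185]
tcp_rot: [-179.9, -0.0, 90.0]
wrist_force: [1.5, 0.4, 1.2]
opening: 0.0473
```

apply_moves(
  targets=[0.46, -1.56, -0.2, 0, 0, 0, 0.55, 0.92, -3.12, -0.6, 0, 0, 0, 0.55, 1.38, -4.68, -1.2, 0, 0, 0, 0.55, 1.73, -5.85, -2.2, 0, 0, 0, 0.55, 1.73, -5.85, -3.2, 0, 0, 0, 0.55],
)

```text
time: 10.95
ee_pos: [0.5746, -0.1767, 0.1207]
tcp_rot: [-179.9, 0.0, 89.8]
wrist_force: [-1.3, 1.7, 0.2]
opening: 0.0474
```

apply_moves(
  targets=[0, 0, 0, 0, 0, 0, 0.55],
)

```text
time: 11.05
ee_pos: [0.5719, -0.1729, 0.1177]
tcp_rot: [-179.5, -0.2, 89.9]
wrist_force: [-0.4, 0.8, -0.0]
opening: 0.047
```

```bash
python3 - <<'E'
from h import *
o=bot.get_obs();print(o["ee_pos"],o["tcp_rot"],o["wrist_force"],o["opening"])
c=save("scene","s8.png",(130,120,260,260),4.2)
c=save("top","t8.png",(290,120,400,220),5)
E
```

```text
[ 0.57185824 -0.17289121  0.11771655] [-1.79495521e+02 -1.53720760e-01  8.98882493e+01] [-0.40853943  0.84924679 -0.04632849] 0.04697503987062079
```

View pics/s8.png

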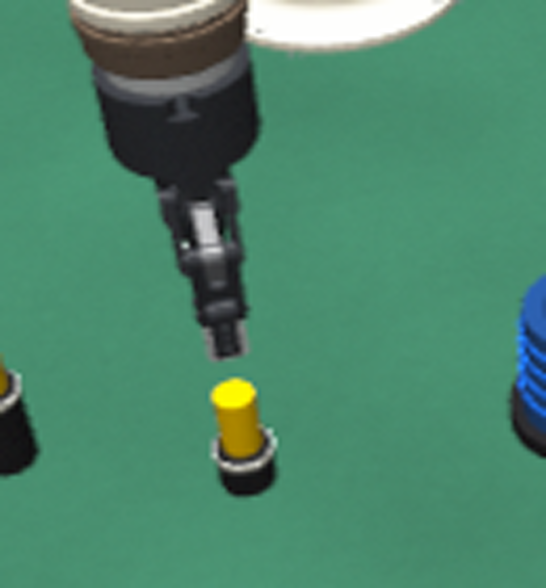

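View pics/t8.png

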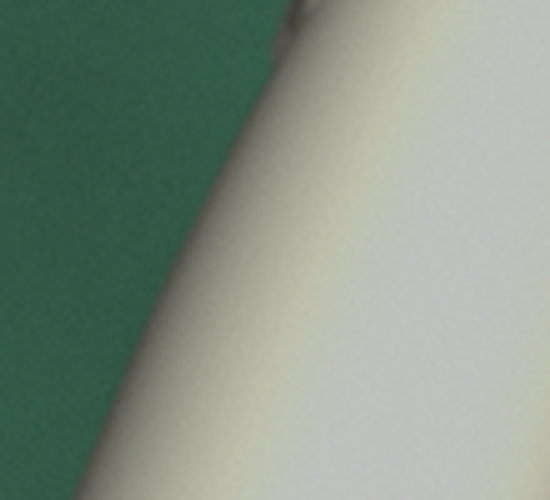

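The gripper is lined up with the short core's knob (scene crop 235,395). Descend.

apply_moves(
  targets=[0.1, 0.03, -1.0, 0, 0, 0, 0.55, 0.1, 0.03, -2.0, 0, 0, 0, 0.55, 0.1, 0.03, -2.3, 0, 0, 0, 0.55, 0.1, 0.03, -2.3, 0, 0, 0, 0.55],
)

```text
time: 11.55
ee_pos: [0.5774, -0.1708, 0.0553]
tcp_rot: [-180.0, -0.0, 90.1]
wrist_force: [0.2, -0.8, 0.2]
opening: 0.0473
```

apply_moves(
  targets=[-0.05, -0.03, -0.45, 0, 0, 0, 0.55, -0.05, -0.03, -0.45, 0, 0, 0, 0.55, -0.05, -0.03, -0.45, 0, 0, 0, 0.55],
)

```text
time: 11.85
ee_pos: [0.5762, -0.1726, 0.042]
tcp_rot: [180.0, 0.0, 90.0]
wrist_force: [0.5, -0.6, 0.5]
opening: 0.0471
```

apply_moves(
  targets=[0, 0, 0, 0, 0, 0, 0, 0, 0, 0, 0, 0, 0, 0, 0, 0, 0, 0, 0, 0, 0, 0, 0, 0, 0, 0, 0, 0, 0, 0, 0, 0, 0, 0, 0],
)

```text
time: 12.35
ee_pos: [0.5764, -0.1727, 0.0422]
tcp_rot: [179.9, 0.0, 90.0]
wrist_force: [-0.2, 1.4, 5.2]
opening: 0.0224
```

apply_moves(
  targets=[0, 0, 0.7, 0, 0, 0, 0, 0, 0, 2.0, 0, 0, 0, 0, 0, 0, 3.3, 0, 0, 0, 0, 0, 0, 4.2, 0, 0, 0, 0, 0, 0, 4.2, 0, 0, 0, 0],
)

```text
time: 12.85
ee_pos: [0.5774, -0.1729, 0.1716]
tcp_rot: [179.7, 0.1, 90.0]
wrist_force: [-1.0, 0.9, -1.0]
opening: 0.0222
```

apply_moves(
  targets=[0.07, 1.4, 0, 0, 0, 0, 0, 0.14, 2.8, 0, 0, 0, 0, 0, 0.21, 4.2, 0, 0, 0, 0, 0, 0.28, 5.6, 0, 0, 0, 0, 0, 0.36, 6.94, 0, 0, 0, 0, 0],
)

```text
time: 13.35
ee_pos: [0.5862, 0.0374, 0.1659]
tcp_rot: [-179.9, 0.0, 90.0]
wrist_force: [1.7, 0.7, -1.1]
opening: 0.0222
```

apply_moves(
  targets=[0, 0, 0, 0, 0, 0, 0, 0, 0, 0, 0, 0, 0, 0],
)

```text
time: 13.55
ee_pos: [0.5863, 0.0365, 0.166]
tcp_rot: [-179.9, 0.0, 90.1]
wrist_force: [-0.5, 0.3, -1.9]
opening: 0.0223
```

```bash
python3 - <<'E'
from h import *
o=bot.get_obs();print(o["ee_pos"],o["tcp_rot"],o["wrist_force"],o["opening"])
c=save("scene","s9.png",(215,100,325,240),4.2)
E
```

```text
[0.58634161 0.03649116 0.1659616 ] [-1.79886594e+02  2.06671133e-02  9.01169832e+01] [-0.53978648  0.25230487 -1.90079673] 0.022338420783205443
```

View pics/s9.png

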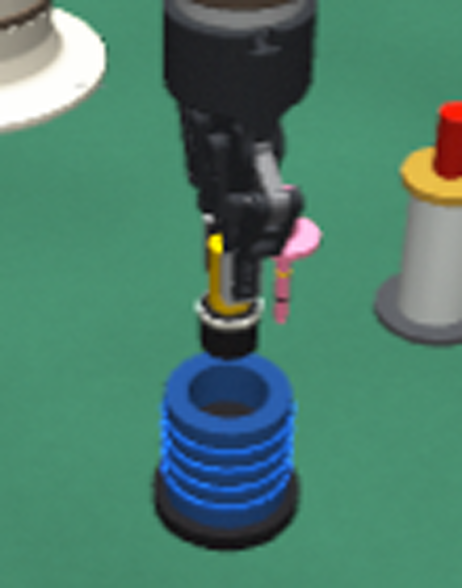

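Core hangs centred over the bore (both at crop column 229).

apply_moves(
  targets=[0.01, -0.02, -0.6, 0, 0, 0, 0, 0.01, -0.02, -1.2, 0, 0, 0, 0, 0.01, -0.02, -1.7, 0, 0, 0, 0, 0.01, -0.02, -1.85, 0, 0, 0, 0, 0.01, -0.02, -1.85, 0, 0, 0, 0],
)

```text
time: 14.1
ee_pos: [0.5867, 0.0344, 0.1111]
tcp_rot: [-179.9, 0.0, 89.9]
wrist_force: [0.8, -0.0, -1.6]
opening: 0.0224
```

apply_moves(
  targets=[0, 0, -0.15, 0, 0, 0, 0, 0, 0, -0.2, 0, 0, 0, 0, 0, 0, -0.2, 0, 0, 0, 0],
)

```text
time: 14.4
ee_pos: [0.5872, 0.0351, 0.1061]
tcp_rot: [180.0, -0.0, 90.0]
wrist_force: [0.4, 0.3, -2.1]
opening: 0.0227
```

apply_moves(
  targets=[0, 0, -0.1, 0, 0, 0, 0, 0, 0, -0.1, 0, 0, 0, 0],
)

```text
time: 14.6
ee_pos: [0.5871, 0.0351, 0.1027]
tcp_rot: [-180.0, -0.0, 90.0]
wrist_force: [0.5, -0.2, -0.5]
opening: 0.0223
```

apply_moves(
  targets=[0, 0, -0.05, 0, 0, 0, 0, 0, 0, -0.05, 0, 0, 0, 0],
)

```text
time: 14.8
ee_pos: [0.5873, 0.0351, 0.1022]
tcp_rot: [179.9, -0.0, 90.0]
wrist_force: [-1.3, 0.7, 3.0]
opening: 0.0224
```

Contact at 0.1022, exactly the expected seating. Release and rise.

apply_moves(
  targets=[0, 0, 0.02, 0, 0, 0, 0.5, 0, 0, 0.02, 0, 0, 0, 0.5, 0, 0, 0.02, 0, 0, 0, 0.5, 0, 0, 0.02, 0, 0, 0, 0.5],
)

```text
time: 15.2
ee_pos: [0.5871, 0.0351, 0.1019]
tcp_rot: [-180.0, 0.0, 90.0]
wrist_force: [0.5, -0.1, -1.0]
opening: 0.0426
```

apply_moves(
  targets=[0, 0, 0.6, 0, 0, 0, 0.5, 0, 0, 1.5, 0, 0, 0, 0.5, 0, 0, 2.8, 0, 0, 0, 0.5, 0, -1.2, 3.5, 0, 0, 0, 0.5, 0, -2.4, 4.0, 0, 0, 0, 0.5],
)

```text
time: 15.7
ee_pos: [0.5875, -0.037, 0.2241]
tcp_rot: [179.9, 0.0, 90.1]
wrist_force: [0.5, -0.7, -0.8]
opening: 0.0431
```

apply_moves(
  targets=[-1.2, -1.0, 0, 0, 0, 0, 0.5, -2.4, -2.0, 0, 0, 0, 0, 0.5, -3.6, -3.0, 0, 0, 0, 0, 0.5, -4.8, -4, 0, 0, 0, 0, 0.5, -4.8, -4, 0, 0, 0, 0, 0.5],
)

```text
time: 16.2
ee_pos: [0.44, -0.1594, 0.2229]
tcp_rot: [180.0, 0.1, 89.8]
wrist_force: [0.3, -0.3, 1.4]
opening: 0.0429
```

```bash
python3 - <<'E'
from h import *
o=bot.get_obs();print(o["time"],o["ee_pos"],o["wrist_force"])
c=save("scene","s10.png"); save("scene","s11.png",(215,100,345,240),4.2)
save("top","t10.png",(90,110,420,240),2.4)
E
```

```text
16.2 [ 0.44003963 -0.15938717  0.22286515] [ 0.34553787 -0.25883126  1.41091346]
```

View pics/s10.png

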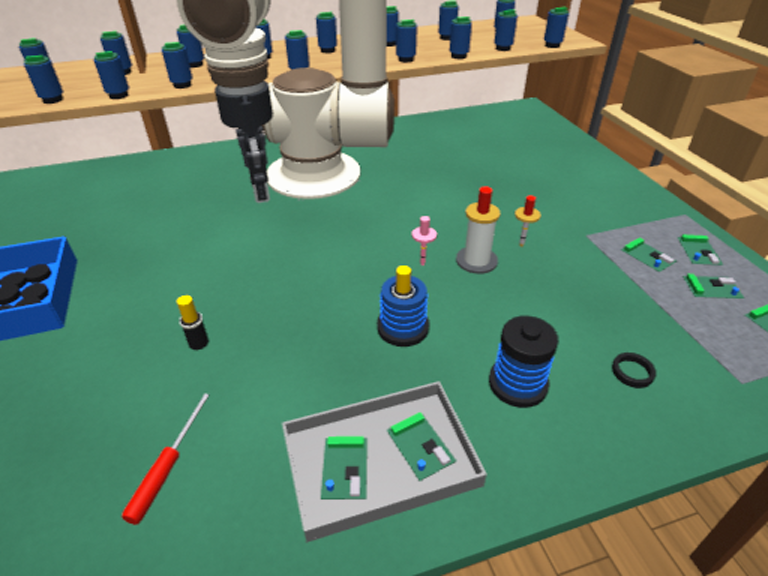

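View pics/s11.png

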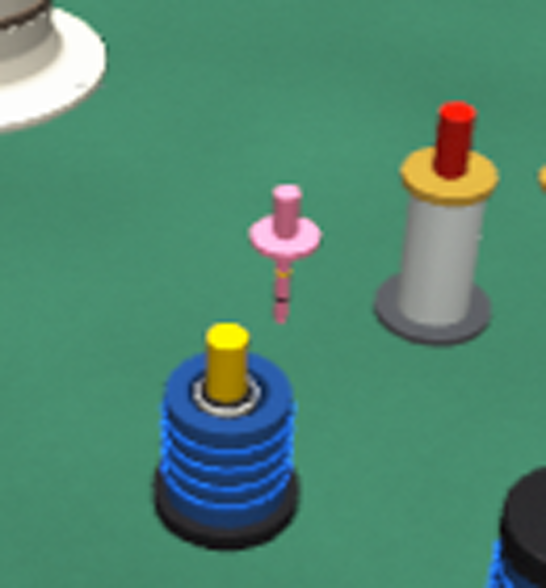

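View pics/t10.png

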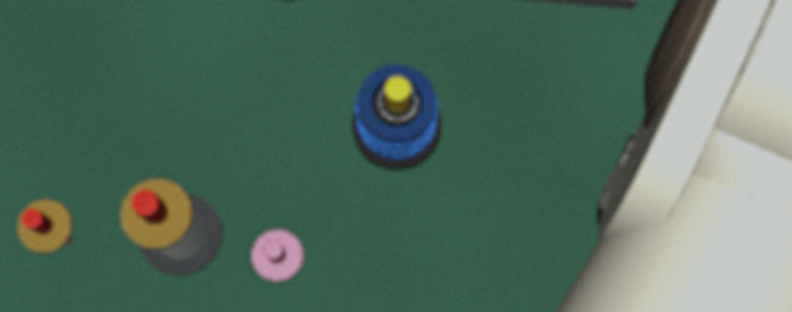

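The short core stands upright in the bore with its shoulder level with the rim (scene crop 227,395), the rod is seated in its stand (450,170), the long core is untouched and the robot is clear.

```bash
python3 -c "
from workcell import bot
print(bot.job_done())"
```

```text
the job is handed in; nothing more can be done
None
```

The bore is shallow (30 mm), so the short core is now in the housing, the rod is back in its holder, and I handed the job in at about 16 s of the 64 s allowed.

- **Probing:** I took the large red and brass rod from its tube and lowered it into the housing's bore. The tip met the bottom at about z = 0.060 m and was pushed fully in, with roughly 5.7 N more than the hanging load.
- **Rod:** It is seated in its holder at the same tool height where I first gripped it. While I was confirming contact, the wrist force rose to about 16 N, well under the limits.
- **Core:** The short core touched down at tool height 0.1022 m. That is 60 mm above where I gripped it on the bench, which agrees with the 30 mm depth.

In the last pictures, the core stands upright with its white shoulder at the rim. The rod's collar rests on the tube, the long core stands where it was, and the robot touches nothing. The only check that gave nothing was the top view before gripping the core, because the arm blocked it; I aligned from the scene camera instead. No checks failed or disagreed.

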